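Free a shoe last from the lasting jack and hold it up level

ROBOT

A 7-joint arm with a two-finger parallel gripper is mounted at the origin on the work surface. World frame = base frame: x ahead of the robot, y to its left, z up, the work surface at z = 0. Lengths are in m, angles in rad, forces in N, time in s.
With the tool pointing down it reaches from about 0.425 to 0.925 m from the base axis. Payload 6.8 kg.
Tool frame: the origin (TCP) lies at the very end of the fingers, on their centre line; the grasp point (between the pads) lies 19 mm behind it; z points along the fingers, y is the line along which they close (so a half turn about z gives the same grasp; the last joint's range is limited). The gripper opens to 85 mm and grips with 20 to 120 N. Pads are 22 mm wide; open, the fingers measure 114 mm over their backs; the gripper's body (76 mm by 85 mm) begins 54 mm behind the grasp point. The pads swing forward as they close: fully open they stand 13 mm farther back than shut.
Start: joints at [1.053, 0.477, 0.022, 1.555, -0.011, 1.109, -0.083], TCP at [0.269, -0.619, 0.231] pointing down, gripper open.
Joint ranges: [-2.96, 2.96], [-0.34, 2.1], [-1.41, 1.46], [0.24, 2.44], [-1.37, 4.51], [0.17, 1.92], [-2.96, 2.96]. Speed limits (rad/s): [2.39, 2.39, 3.14, 3.14, 3.14, 3.14, 3.14].

INTERFACE

Orientations are given as a unit quaternion [w, x, y, z].
In Python, from station import telemetry, viewer, job, search_frame, cut_out gives the robot as it stands. The module is installed in compiled form; this text tells all that it offers.
- The arm moves only by the shell command python3 -m crank 'ROWS' [FORCE]. ROWS is JSON, a list of rows, each an object with "delta_rot": the turn, a rotation vector about the tool's x, y, z in degrees, a list of three; "xyz": the shift along the tool's x, y, z in m, a list of three; "fingers": the gripper command: -1 is fully open, 1 is shut, values between are in proportion. In form: [{"delta_rot": [ax, ay, az], "xyz": [dx, dy, dz], "fingers": fingers}, ...]. A call has 1 to 10 rows; each row is the pose to reach, as a shift and turn from the pose commanded when the call began, along the tool's axes at that moment; what a row does not reach only later rows make up. A row lasts 1/10 s, in which the tool goes at most 50 mm and 8.59 degrees, less where a joint would pass 70% of its speed; a pose out of reach is approached as far as the arm can. A call with a gripper value outside its range is refused whole. The fingers move at their own pace and stop on an object; FORCE is the grip in N (left out, the last holds). Time passes only in rows, so rows that repeat a pose let the fingers close. It gives the time, the measured TCP pose, the force, the opening and the grip force at its end, in the units of the state.
- telemetry.get_obs(): the state, without advancing time (a new reading comes with each control period).
- viewer.read_camera(name): name is "scene" or "top" or "wrist"; returns a dict with "img" (384x512x3 uint8, red, green, blue), "fx", "fy", "cx", "cy" (pixels), "origin" and "rotation" of the camera in the world. Camera axes: x right, y up, looking along -z (the intrinsics and any distortion apply to the point x, -y, -z); pixel columns grow to the right and rows downward; lengths in m; the calibration is good to about 2 mm. A picture is of the moment at which its call begins. There is no depth.
- job.hand_in(): hands the job in; it is judged then, once.
Trained networks look in the newest picture that a camera, given by its name, has taken for a name from the list of things; names that differ only in an ending like _2 or _b are one class to them, and where a whole thing is asked for, a point or a joint stands for the part that bears it (a point fixed in the world has none). Each returns a list of dicts, best first, with "score" (0 to 1); they miss things now and then, are a little off and sometimes report something else, mostly with a low value. They report only what shows in the picture. A call takes as long as a camera call.
- search_frame(camera, thing): "pixel" ([column, row] in pixels, amid what is visible of it).
- cut_out(camera, thing): "pixels" (384x512 bool, what is visible of it) and "pixel" ([column, row] in pixels, amid what is visible of it).
The state is a dict: "t": time; "q": joint angles; "joint_vel": joint speeds; "joint_torque": joint torques, N m; "eef_pos": TCP position; "tool_rot": TCP orientation; "contact_force": force on the tool from outside, world axes, zero at the start; "torque": the same for the moment, N m; "gripper_width": opening from 0.0 (shut) to 1.0 (fully open); "grasp_force": force on a finger pad.
Only numpy, scipy, OpenCV 4.12 (cv2) and the standard library are available. Lean on these libraries where they do the work, as an engineer would, in place of code of your own. Each camera call takes 0.05 s, during which the arm holds its last target. There are 200 camera calls.

TASK

Pick up the mallet and knock the red release pin of the lasting jack fully down with it, then stand the mallet back on its black mat and let go of it. Then lift the green shoe last, sole up and level all the way, about 10 cm straight off the jack, and finish while holding it there still and level in the gripper. Do not push on the jack or its pin with the gripper itself, and leave the other things on the bench where they are.

Things in the scene. Friction and masses are not known exactly. Their poses are not given: they have to be found in the camera images.
- jack: Lasting jack fixed to the table: blue base 200 x 270 x 20 mm (x -100..100, y -210..60 mm in its frame), steel seat at one end, red release pin at the other. Origin on the table under the seat's middle; x axis along the shoe last, heel to toe; z up. Seat top 40 mm up; two latch housings at the seat's ends reach 58 mm up.
- pin_top (a point): Middle of the top of the red release pin head (30 mm diameter, 8 mm thick, moves straight down), at x 25, y -150 mm in the jack's frame; 75 mm above the table when up, 61 mm when fully down. Nothing of the jack within 110 mm of it is taller than 50 mm.
- release_pin (a joint): How far the sprung release pin is driven down: 0 up, 0.014 m fully down. It resists with about 5 to 6 N (more when fast) and stays where it is left. It draws back two brass tongues that lie 8 mm over the ends of the last's plate; they are clear of it beyond 0.010 m. Until then the last cannot be lifted.
- last_waist (a point): Waist of a green plastic shoe last, sole up, 0.45 kg, 192 x 70 x 130 mm with its steel foot plate 110 x 46 x 6 mm, loose on the jack's seat. Point: near the centre of mass, 100 mm above the plate's underside, 30 mm below the sole. Sides here flat, upright, 51 mm apart from 15 mm behind to 15 mm ahead of the point, from 40 mm below it to the sole. x to the toe (124 mm away), y across, z up.
- mallet_head (a point): Mallet, about 0.45 kg: round upright head 75 mm high, 52 mm diameter, dark steel with yellow faces, standing on one face on the black mat; this point is the centre of the head. The x axis points away from the wooden handle, z up.
- mallet_grip (a point): Point on the mallet's level wooden handle, 65 mm from the head's centre, at mid-height of head and handle. The handle is 22 mm wide, 26 mm high and runs along the mallet's x axis, ending 156 mm from the head's centre.
- mallet_face (a point): Middle of the lower striking face of the mallet, 37.5 mm below the head's centre.
- mallet_mat: Black rubber mat 140 x 140 x 4 mm fixed on the table, where the mallet head stands; origin at the centre of its underside.
- spool_mid (a point): Bystander: red thread cone, 48 mm diameter, 90 mm high; its centre.
- jar_mid (a point): Bystander: jar with steel cap, 68 mm diameter, 85 mm high; its centre.
- tin_mid (a point): Bystander: flat black tin, 72 mm diameter, 26 mm high; its centre.
- heel_block_mid (a point): Bystander: cork heel block 65 x 55 x 30 mm; its centre.

How it is judged:
On the way, in this order (a step that is already met when the one before it is completed fails the run):
1. the release pin is driven fully down under the mallet's face (value of joint release_pin above 0.012 m and distance between mallet_face and pin_top below 0.025 m), for 0.05 s.
2. the mallet stands on its mat again, let go (horizontal distance between mallet_head and mallet_mat below 0.06 m and height (world z) of mallet_head below 0.055 m and angle between mallet_head's own z axis and vertical below 0.15 rad and contact force between the fingers and mallet below 0.1 N), for 0.2 s.
3. the last is lifted well clear of the jack, level (z of last_waist in the frame of jack above 0.2 m and angle between last_waist's own z axis and vertical below 0.12 rad), for 0.2 s.
At the end, for the whole second after the job is handed in: The last is held by the gripper alone, at least 60 mm above its seat, its sole within 7 degrees of level, still (under 20 mm/s); the mallet stands upright on its mat, head centre within 60 mm of the mat's centre (all of step 2 and all of step 3 and contact force between last and jack below 0.1 N and contact force between the fingers and last above 1 N and linear speed of last below 0.02 m/s and angular speed of last below 0.15 rad/s); the arm keeps its last pose, push and grip.
It fails at once if the gripper itself pushes the jack or its pin (over 4 N) (contact force between the fingers and jack above 4 N).
It fails at once if the last is tipped more than 20 degrees (angle between last_waist's own z axis and vertical above 0.35 rad).
It fails at once if a bystander is moved more than 30 mm (distance of any of spool_mid, jar_mid, tin_mid, heel_block_mid from where it was at the start of the episode above 0.03 m).
It also fails if it takes over 64 s, if anything falls off the work surface, if the arm or the gripper's body presses on something with over 40 N, if the wrist force passes 120 N, or if a joint passes its speed limit or range.

## Working session

There is one attempt and no reset: what is moved stays moved. The work goes in short steps, Python scripts to look and compute and a shell command to move; the robot and the scene stay as the last step left them, time stands still between calls to the robot, and variables do not carry over. Pictures are saved under pics/ and viewed, at most 10 in all, crops included, and the job is handed in when it is done.

```bash
mkdir -p pics; cat > h.py <<'E'
import numpy as np, cv2
from scipy.spatial.transform import Rotation as R
from station import telemetry, viewer, job, search_frame, cut_out
def ray(c,px):
    d=np.array([(px[0]-c['cx'])/c['fx'],-(px[1]-c['cy'])/c['fy'],-1.])
    return np.array(c['origin']),np.array(c['rotation'])@d
def onz(c,px,z):
    o,d=ray(c,px); return o+d*(z-o[2])/d[2]
def proj(c,p):
    v=np.array(c['rotation']).T@(np.array(p)-c['origin']); return np.array([c['cx']-c['fx']*v[0]/v[2],c['cy']+c['fy']*v[1]/v[2]])
def tri(rs):
    A=0;b=0
    for o,d in rs:
        d=d/np.linalg.norm(d);P=np.eye(3)-np.outer(d,d);A=A+P;b=b+P@o
    return np.linalg.solve(A,b)
E
python3 - <<'E'
from h import *
np.set_printoptions(precision=3,suppress=True)
o=telemetry.get_obs();print(o)
C={}
for n in('top','scene'):
    c=C[n]=viewer.read_camera(n);cv2.imwrite(f'pics/{n}0.png',c['img'][:,:,::-1])
    print(n,[k for k in c],c['fx'],c['cx'],c['cy'],c['origin'],[v for k,v in c.items() if 'dist' in k])
for t in['jack','pin_top','last_waist','mallet_head','mallet_grip','mallet_mat','spool_mid','jar_mid','tin_mid','heel_block_mid']:
    r={}
    for n in C:
        s=search_frame(n,t)
        r[n]=s[0] if s else None
    print(t,[(n,np.array(v['pixel']),round(v['score'],2)) if v else n for n,v in r.items()],tri([ray(C[n],v['pixel']) for n,v in r.items()]) if all(r.values()) else '')
E
```

```text
{'t': 0.0, 'q': array([ 1.053,  0.478,  0.022,  1.556, -0.012,  1.109, -0.083]), 'joint_vel': array([-0.002, -0.   ,  0.   , -0.   ,  0.   , -0.001,  0.001]), 'joint_torque': array([ -0.   , -59.645,   1.607, -28.12 ,   0.012,   0.009,   0.   ]), 'eef_pos': array([ 0.269, -0.619,  0.23 ]), 'tool_rot': array([-0.001,  0.979,  0.203, -0.   ]), 'contact_force': array([ 0.946, -0.034,  0.163]), 'torque': array([ 0.031,  0.006, -0.006]), 'grasp_force': 0.0, 'gripper_width': 1.0013377423540968}
top ['img', 'fx', 'fy', 'cx', 'cy', 'origin', 'rotation'] 479.9513816868668 253.68343154628093 187.35885534690473 [0.384 0.043 1.472] []
scene ['img', 'fx', 'fy', 'cx', 'cy', 'origin', 'rotation'] 426.6137384229593 254.09337581982942 189.53318159516013 [ 1.298 -0.239  1.173] []Traceback (most recent call last):
  File "<stdin>", line 13, in <module>
  File "h.py", line 6, in ray
    return np.array(c['origin']),np.array(c['rotation'])@d
                                 ~~~~~~~~~~~~~~~~~~~~~~~^~
ValueError: matmul: Input operand 1 has a mismatch in its core dimension 0, with gufunc signature (n?,k),(k,m?)->(n?,m?) (size 3 is different from 4)
```

View pics/top0.png

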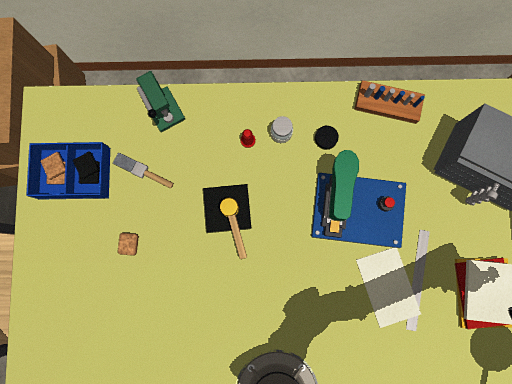

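View pics/scene0.png

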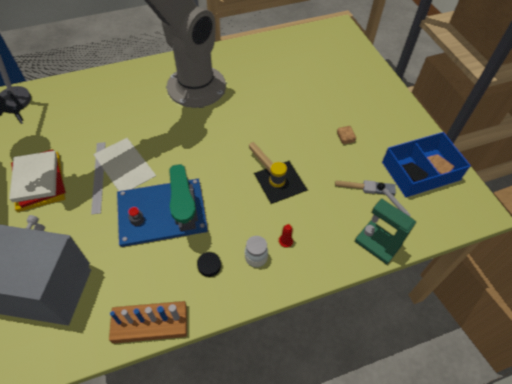

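The top view shows the mallet head at (229,207) with its handle toward the robot, the last at about (343,185) with its toe away from the robot, and the pin at (389,203). The spool (248,139), jar (282,129), tin (326,137) and cork block (128,243) stand clear. `rotation` is a quaternion, so I'll fix that.

```bash
sed -i "s/np.array(c\['rotation'\])/rot(c)/g" h.py; cat >> h.py <<'E'
def rot(c):
    q=c['rotation']; return R.from_quat([q[1],q[2],q[3],q[0]]).as_matrix()
E
python3 - <<'E'
from h import *
np.set_printoptions(precision=3,suppress=True)
C={n:viewer.read_camera(n) for n in('top','scene')}
for t in['jack','pin_top','last_waist','mallet_head','mallet_grip','mallet_mat','spool_mid','jar_mid','tin_mid','heel_block_mid']:
    r={}
    for n in C:
        s=search_frame(n,t)
        r[n]=s[0] if s else None
    print(t,[(n,np.array(v['pixel']),round(v['score'],2)) if v else n for n,v in r.items()],tri([ray(C[n],v['pixel']) for n,v in r.items()]) if all(r.values()) else '')
c=C['top'];im=cv2.cvtColor(c['img'],cv2.COLOR_RGB2HSV)
def cen(lo,hi,box,z):
    m=cv2.inRange(im,lo,hi);k=np.zeros_like(m);x0,y0,x1,y1=box;k[y0:y1,x0:x1]=1;m=m*k
    ys,xs=np.nonzero(m);p=np.array([xs.mean(),ys.mean()])
    return p,len(xs),onz(c,p,z),np.stack([xs,ys],1)
print('yel',cen((18,150,120),(32,255,255),(215,190,243,222),.079)[:3])
print('pin',cen((0,150,80),(8,255,255),(375,190,405,215),.075)[:3])
for t in('jack','mallet_mat','last_waist','mallet_grip','mallet_head'):
    s=cut_out('top',t)
    if not s: print(t,'none');continue
    ys,xs=np.nonzero(s[0]['pixels']);z={'jack':.02,'mallet_mat':.004,'last_waist':.176,'mallet_grip':.0415,'mallet_head':.0415}[t]
    P=np.array([onz(c,p,z)[:2] for p in zip(xs,ys)],np.float32)
    print(t,s[0]['score'],len(xs),cv2.minAreaRect(P),P.mean(0))
for p in((238,226),(242,257)):print(onz(c,p,.0545))
E
```

```text
jack [('top', array([364.6, 210.2]), 0.84), ('scene', array([150.1, 215.3]), 0.65)] [ 0.531 -0.29  -0.006]
pin_top [('top', array([386.5, 200.8]), 0.53), 'scene'] 
last_waist [('top', array([340.7, 187.3]), 0.91), ('scene', array([181.5, 198. ]), 0.72)] [ 0.585 -0.191  0.124]
mallet_head [('top', array([237.4, 219.3]), 0.9), ('scene', array([270.5, 164. ]), 0.94)] [0.506 0.113 0.061]
mallet_grip [('top', array([232.7, 218.4]), 0.89), ('scene', array([275.7, 169.1]), 0.72)] [0.512 0.13  0.033]
mallet_mat [('top', array([219.7, 210.6]), 0.59), ('scene', array([282.4, 183.7]), 0.57)] [ 0.538  0.162 -0.03 ]
spool_mid [('top', array([247.5, 140.6]), 0.63), ('scene', array([287.3, 234.7]), 0.55)] [0.752 0.079 0.025]
jar_mid [('top', array([279.2, 129.1]), 0.78), ('scene', array([258. , 252.2]), 0.87)] [ 0.783 -0.023  0.034]
tin_mid ['top', ('scene', array([208. , 264.1]), 0.66)] 
heel_block_mid [('top', array([132. , 244.4]), 0.75), ('scene', array([346.5, 135.9]), 0.49)] [0.44  0.437 0.009]
yel (array([228.588, 206.63 ]), 257, array([0.54 , 0.131, 0.079]))
pin (array([389.15 , 202.075]), 80, array([ 0.547, -0.338,  0.075]))
jack 0.68 4893 ((0.5314852595329285, -0.26089680194854736), (0.27449721097946167, 0.20563170313835144), 82.39334106445312) [ 0.523 -0.273]
mallet_mat 0.56 1703 ((0.5450648069381714, 0.14271675050258636), (0.14259374141693115, 0.1444619745016098), 4.472499370574951) [0.547 0.145]
last_waist 0.57 1643 ((0.5800938606262207, -0.1844736784696579), (0.07173124700784683, 0.20717555284500122), 77.31845092773438) [ 0.582 -0.186]
mallet_grip 0.75 581 ((0.48309147357940674, 0.10975123941898346), (0.18218892812728882, 0.050627995282411575), 21.04015350341797) [0.494 0.119]
mallet_head 0.75 620 ((0.4828926920890808, 0.1097213625907898), (0.18478284776210785, 0.05389384552836418), 21.4788818359375) [0.495 0.12 ]
[0.484 0.105 0.054]
[0.394 0.094 0.054]
```

```bash
cat >> h.py <<'E'
def tool(o=None):
    o=o or telemetry.get_obs();q=o['tool_rot'];return np.array(o['eef_pos']),R.from_quat([q[1],q[2],q[3],q[0]])
def go(p,xang,o=None):
    """shift & turn (tool axes) to put TCP at p, pointing down, tool x at heading xang deg"""
    t,r=tool(o);a=np.radians(xang);T=np.array([[np.cos(a),np.sin(a),0],[np.sin(a),-np.cos(a),0],[0,0,-1]])
    return (r.inv().apply(np.array(p)-t)).round(4),np.degrees((r.inv()*R.from_matrix(T)).as_rotvec()).round(2)
E
python3 - <<'E'
from h import *
c=viewer.read_camera('top');s=cut_out('top','mallet_grip')[0]['pixels']
ys,xs=np.nonzero(s);P=np.array([onz(c,p,.0545)[:2] for p in zip(xs,ys)],np.float32)
h=np.array([.540,.131]);d=np.linalg.norm(P-h,axis=1)
# sanity: far section
for a,b in((.05,.09),(.09,.13),(.13,.18)):
    Q=P[(d>a)&(d<b)];v=h-Q.mean(0);print(a,len(Q),Q.mean(0),np.degrees(np.arctan2(v[1],v[0])))
print(d.max())
print(go((.45,-.3,.24),20)); print(go((.48,.11,.2),20))
E
```

```text
Traceback (most recent call last):
IndexError: list index out of range
```

```bash
python3 - <<'E'
from h import *
c=viewer.read_camera('top');s=cut_out('top','mallet_head')
print(go((.45,-.3,.24),18)); print(go((.48,.11,.2),18))
ys,xs=np.nonzero(s[0]['pixels']);P=np.array([onz(c,p,.0545)[:2] for p in zip(xs,ys)],np.float32)
h=np.array([.540,.131]);d=np.linalg.norm(P-h,axis=1)
for a,b in((.05,.09),(.09,.13),(.13,.18)):
    Q=P[(d>a)&(d<b)];v=h-Q.mean(0);print(a,len(Q),Q.mean(0),np.degrees(np.arctan2(v[1],v[0])))
E
```

```text
(array([ 0.2932, -0.2206, -0.0087]), array([-0.  ,  0.  ,  5.48]))
(array([ 0.4841, -0.5847,  0.0313]), array([-0.  ,  0.  ,  5.48]))
0.05 110 [0.47290885 0.11354267] 14.585121541060175
0.09 106 [0.43350512 0.103248  ] 14.60612682662039
0.13 73 [0.40190426 0.09436861] 14.856187617302718
```

```bash
python3 -m crank '[{"delta_rot":[0,0,4],"xyz":[0.293,-0.22,-0.009],"fingers":-1},{"delta_rot":[0,0,8.8],"xyz":[0.293,-0.22,-0.009],"fingers":-1},{"delta_rot":[0,0,8.8],"xyz":[0.293,-0.22,-0.009],"fingers":-1},{"delta_rot":[0,0,8.8],"xyz":[0.293,-0.22,-0.009],"fingers":-1},{"delta_rot":[0,0,8.8],"xyz":[0.293,-0.22,-0.009],"fingers":-1},{"delta_rot":[0,0,8.8],"xyz":[0.293,-0.22,-0.009],"fingers":-1},{"delta_rot":[0,0,8.8],"xyz":[0.484,-0.585,0.03],"fingers":-1},{"delta_rot":[0,0,8.8],"xyz":[0.484,-0.585,0.03],"fingers":-1},{"delta_rot":[0,0,8.8],"xyz":[0.484,-0.585,0.03],"fingers":-1},{"delta_rot":[0,0,8.8],"xyz":[0.484,-0.585,0.03],"fingers":-1}]' 100
python3 - <<'E'
from h import *
print(go((.45,.107,.2),14.7))
E
```

```text
t: 2.75
eef_pos: [0.4437, -0.1589, 0.2231]
tool_rot: [0.0, 0.992, 0.128, 0.0]
contact_force: [0.5, 0.2, -0.2]
gripper_width: 1.0
grasp_force: 0.0
(array([ 0.0734, -0.2556,  0.023 ]), array([ 0.04, -0.05, -0.03]))
```

```bash
python3 -m crank '[{"delta_rot":[0,0,0],"xyz":[0.073,-0.255,0.02],"fingers":-1},{"delta_rot":[0,0,0],"xyz":[0.073,-0.255,0.02],"fingers":-1},{"delta_rot":[0,0,0],"xyz":[0.073,-0.255,0.02],"fingers":-1},{"delta_rot":[0,0,0],"xyz":[0.073,-0.255,0.02],"fingers":-1},{"delta_rot":[0,0,0],"xyz":[0.073,-0.255,0.02],"fingers":-1},{"delta_rot":[0,0,0],"xyz":[0.073,-0.255,0.02],"fingers":-1},{"delta_rot":[0,0,0],"xyz":[0.073,-0.255,0.02],"fingers":-1},{"delta_rot":[0,0,0],"xyz":[0.073,-0.255,0.02],"fingers":-1}]'
python3 - <<'E'
from h import *
c=viewer.read_camera('wrist');cv2.imwrite('pics/w1.png',c['img'][:,:,::-1])
print(c['origin'],tool()[0])
for t in('mallet_head','mallet_grip','mallet_mat'):print(t,[(s['pixel'],round(s['score'],2)) for s in search_frame('wrist',t)])
hs=cv2.cvtColor(c['img'],cv2.COLOR_RGB2HSV);print([proj(c,p).round() for p in((.54,.131,.079),(.477,.115,.0545))])
E
```

```text
t: 3.55
eef_pos: [0.4496, 0.1038, 0.2029]
tool_rot: [0.0, 0.992, 0.128, -0.0]
contact_force: [-0.1, 0.6, -0.5]
gripper_width: 1.003
grasp_force: 0.0
[0.5142823  0.12037282 0.34625184] [0.44969231 0.10299842 0.20291393]
mallet_head [([248.2, 95.6], 0.78)]
mallet_grip [([249.8, 93.4], 0.74), ([216.2, 59.0], 0.37)]
mallet_mat []
[array([251.,  67.]), array([251., 150.])]
```

View pics/w1.png

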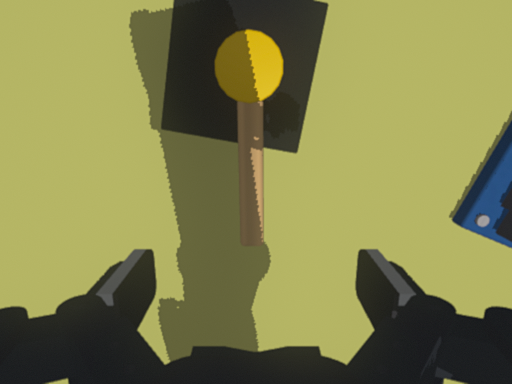

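The wrist view shows the yellow face at (249,66) and the handle down to (252,245). My prediction was (251,67), so the fix holds. Going down to grip.

```bash
python3 - <<'E'
from h import *
print(go((.482,.1158,.021),14.2))
E
```

```text
(array([ 0.0345, -0.0046,  0.182 ]), array([0.03, 0.  , 0.32]))
```

```bash
python3 -m crank '[{"delta_rot":[0,0,0.3],"xyz":[0.034,-0.004,0.04],"fingers":-1},{"delta_rot":[0,0,0.3],"xyz":[0.034,-0.004,0.085],"fingers":-1},{"delta_rot":[0,0,0.3],"xyz":[0.034,-0.004,0.13],"fingers":-1},{"delta_rot":[0,0,0.3],"xyz":[0.034,-0.004,0.165],"fingers":-1},{"delta_rot":[0,0,0.3],"xyz":[0.034,-0.004,0.182],"fingers":-1},{"delta_rot":[0,0,0.3],"xyz":[0.034,-0.004,0.182],"fingers":-1},{"delta_rot":[0,0,0.3],"xyz":[0.034,-0.004,0.182],"fingers":1},{"delta_rot":[0,0,0.3],"xyz":[0.034,-0.004,0.182],"fingers":1},{"delta_rot":[0,0,0.3],"xyz":[0.034,-0.004,0.182],"fingers":1},{"delta_rot":[0,0,0.3],"xyz":[0.034,-0.004,0.182],"fingers":1}]' 110
python3 -m crank '[{"delta_rot":[0,0,0],"xyz":[0,0,0],"fingers":1},{"delta_rot":[0,0,0],"xyz":[0,0,0],"fingers":1},{"delta_rot":[0,0,0],"xyz":[0,0,0],"fingers":1},{"delta_rot":[0,0,0],"xyz":[0,0,0],"fingers":1},{"delta_rot":[0,0,0],"xyz":[0,0,0],"fingers":1}]'
```

```text
t: 4.75
eef_pos: [0.4822, 0.1169, 0.0219]
tool_rot: [-0.0, 0.992, 0.125, 0.001]
contact_force: [-0.1, 0.3, -0.6]
gripper_width: 0.326
grasp_force: 0.0
t: 5.25
eef_pos: [0.4821, 0.1171, 0.022]
tool_rot: [0.0, 0.992, 0.125, 0.001]
contact_force: [-1.7, -0.7, 7.8]
gripper_width: 0.242
grasp_force: 107.0
```

```bash
python3 -m crank '[{"delta_rot":[0,0,0],"xyz":[0,0,-0.02],"fingers":1},{"delta_rot":[0,0,0],"xyz":[0,0,-0.05],"fingers":1},{"delta_rot":[0,0,0],"xyz":[0,0,-0.085],"fingers":1},{"delta_rot":[0,0,0],"xyz":[0,0,-0.12],"fingers":1},{"delta_rot":[0,0,0],"xyz":[0,0,-0.16],"fingers":1},{"delta_rot":[0,0,0],"xyz":[0,0,-0.2],"fingers":1},{"delta_rot":[0,0,0],"xyz":[0,0,-0.235],"fingers":1},{"delta_rot":[0,0,0],"xyz":[0,0,-0.24],"fingers":1}]'
python3 - <<'E'
from h import *
print(telemetry.get_obs()['contact_force'],telemetry.get_obs()['torque'])
print(go((.489,-.352,.26),14.3))
E
```

```text
t: 6.05
eef_pos: [0.4831, 0.1176, 0.2651]
tool_rot: [-0.0, 0.992, 0.125, 0.003]
contact_force: [0.8, 1.0, -3.6]
gripper_width: 0.242
grasp_force: 108.3
[ 0.81526774  0.95439544 -3.59654345] [ 0.01167499  0.13879922 -0.00960504]
(array([-0.1109,  0.4563,  0.0045]), array([ 0.02, -0.4 ,  0.07]))
```

```bash
python3 -m crank '[{"delta_rot":[0,0,0],"xyz":[-0.006,0.024,0],"fingers":1},{"delta_rot":[0,0,0],"xyz":[-0.017,0.07,0],"fingers":1},{"delta_rot":[0,0,0],"xyz":[-0.028,0.115,0],"fingers":1},{"delta_rot":[0,0,0],"xyz":[-0.039,0.16,0],"fingers":1},{"delta_rot":[0,0,0],"xyz":[-0.05,0.206,0],"fingers":1},{"delta_rot":[0,0,0],"xyz":[-0.061,0.252,0],"fingers":1},{"delta_rot":[0,0,0],"xyz":[-0.073,0.298,0],"fingers":1},{"delta_rot":[0,0,0],"xyz":[-0.084,0.344,0],"fingers":1},{"delta_rot":[0,0,0],"xyz":[-0.095,0.39,0],"fingers":1},{"delta_rot":[0,0,0],"xyz":[-0.104,0.43,0],"fingers":1}]'
python3 -m crank '[{"delta_rot":[0,0,0],"xyz":[-0.005,0.018,0],"fingers":1},{"delta_rot":[0,0,0],"xyz":[-0.007,0.026,0.03],"fingers":1},{"delta_rot":[0,0,0],"xyz":[-0.007,0.026,0.07],"fingers":1},{"delta_rot":[0,0,0],"xyz":[-0.007,0.026,0.1],"fingers":1},{"delta_rot":[0,0,0],"xyz":[-0.007,0.026,0.12],"fingers":1},{"delta_rot":[0,0,0],"xyz":[-0.007,0.026,0.12],"fingers":1}]'
python3 - <<'E'
from h import *
for n in('wrist','top'):
    c=viewer.read_camera(n);i=c['img'] if n=='wrist' else cv2.resize(c['img'][150:262,300:450],None,fx=4,fy=4)
    cv2.imwrite(f'pics/{n}2.png',i[:,:,::-1])
    hs=cv2.cvtColor(c['img'],cv2.COLOR_RGB2HSV);m=cv2.inRange(hs,(18,170,120),(25,255,255))
    if n=='top': m[:,:360]=0;m[:,420:]=0;m[:170]=0;m[230:]=0
    else: m[200:]=0
    ys,xs=np.nonzero(m);t=tool()[0];z=t[2]+.019+.0375
    if len(xs):print(n,xs.mean(),ys.mean(),len(xs),onz(c,(xs.mean(),ys.mean()),z),t)
    print(proj(c,(.547,-.338,.075)))
E
```

```text
t: 7.05
eef_pos: [0.4856, -0.3278, 0.2589]
tool_rot: [-0.001, 0.992, 0.124, -0.002]
contact_force: [1.1, 0.2, -3.2]
gripper_width: 0.241
grasp_force: 108.0
t: 7.65
eef_pos: [0.4842, -0.3498, 0.1363]
tool_rot: [-0.003, 0.992, 0.126, -0.004]
contact_force: [-0.3, -0.2, -3.8]
gripper_width: 0.242
grasp_force: 108.0
wrist 252.2892110182344 119.49948859027263 28353 [ 0.54592136 -0.3338448   0.19511782] [ 0.4856109  -0.35079727  0.13861782]
[263.08614179 109.8084617 ]
top 398.60526315789474 198.76315789473685 38 [ 0.54084488 -0.33075285  0.19692361] [ 0.48687209 -0.35167336  0.14042361]
[389.0033042  201.92238177]
```

View pics/wrist2.png

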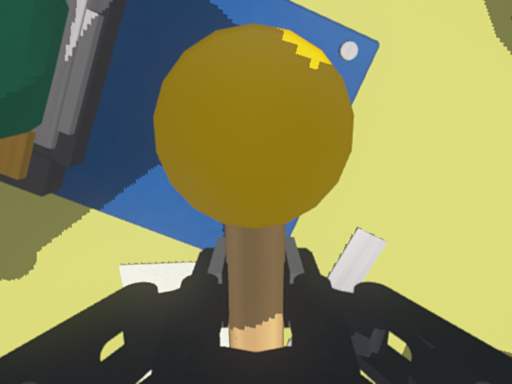

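The head is centred at (254,125) in the wrist view, about (0.546,-0.334), and hides the pin. That is within 4 mm of the pin. Pressing down steadily.

```bash
python3 -m crank '[{"delta_rot":[0,0,0],"xyz":[0,0.003,0.02],"fingers":1},{"delta_rot":[0,0,0],"xyz":[0,0.003,0.035],"fingers":1},{"delta_rot":[0,0,0],"xyz":[0,0.003,0.042],"fingers":1},{"delta_rot":[0,0,0],"xyz":[0,0.003,0.046],"fingers":1},{"delta_rot":[0,0,0],"xyz":[0,0.003,0.05],"fingers":1},{"delta_rot":[0,0,0],"xyz":[0,0.003,0.053],"fingers":1},{"delta_rot":[0,0,0],"xyz":[0,0.003,0.055],"fingers":1}]'
python3 -m crank '[{"delta_rot":[0,0,0],"xyz":[0,0,0.002],"fingers":1},{"delta_rot":[0,0,0],"xyz":[0,0,0.004],"fingers":1},{"delta_rot":[0,0,0],"xyz":[0,0,0.006],"fingers":1},{"delta_rot":[0,0,0],"xyz":[0,0,0.006],"fingers":1}]'
```

```text
t: 8.45
eef_pos: [0.488, -0.3553, 0.0864]
tool_rot: [0.0, 0.992, 0.125, 0.0]
contact_force: [-2.6, 1.9, 2.0]
gripper_width: 0.242
grasp_force: 109.0
t: 8.85
eef_pos: [0.4881, -0.3553, 0.0797]
tool_rot: [0.0, 0.992, 0.125, 0.0]
contact_force: [-2.2, 1.1, -0.5]
gripper_width: 0.241
grasp_force: 109.0
```

```bash
python3 -m crank '[{"delta_rot":[0,0,0],"xyz":[0,0,0.002],"fingers":1},{"delta_rot":[0,0,0],"xyz":[0,0,0.003],"fingers":1},{"delta_rot":[0,0,0],"xyz":[0,0,0.003],"fingers":1}]'
python3 -m crank '[{"delta_rot":[0,0,0],"xyz":[0,0,0.002],"fingers":1},{"delta_rot":[0,0,0],"xyz":[0,0,0.003],"fingers":1},{"delta_rot":[0,0,0],"xyz":[0,0,0.003],"fingers":1}]'
```

```text
t: 9.15
eef_pos: [0.4879, -0.3556, 0.0786]
tool_rot: [0.0, 0.992, 0.125, 0.0]
contact_force: [-8.4, 4.1, 14.5]
gripper_width: 0.242
grasp_force: 111.5
t: 9.45
eef_pos: [0.4877, -0.3559, 0.0779]
tool_rot: [0.0, 0.992, 0.125, 0.0]
contact_force: [-15.3, 7.8, 34.8]
gripper_width: 0.241
grasp_force: 114.4
```

The force rises sharply at TCP z 0.078, so the pin has bottomed out. Lifting and returning the mallet.

```bash
python3 -m crank '[{"delta_rot":[0,0,0],"xyz":[0,0,-0.01],"fingers":1},{"delta_rot":[0,0,0],"xyz":[0,0,-0.04],"fingers":1},{"delta_rot":[0,0,0],"xyz":[0,0,-0.085],"fingers":1},{"delta_rot":[0,0,0],"xyz":[0,0,-0.13],"fingers":1},{"delta_rot":[0,0,0],"xyz":[0,0,-0.175],"fingers":1},{"delta_rot":[0,0,0],"xyz":[0,0,-0.186],"fingers":1},{"delta_rot":[0,0,0],"xyz":[0,0,-0.186],"fingers":1}]'
python3 - <<'E'
from h import *
print(go((.485,.122,.26),14.3))
c=viewer.read_camera('top');hs=cv2.cvtColor(c['img'],cv2.COLOR_RGB2HSV)
E
```

```text
t: 10.15
eef_pos: [0.489, -0.3561, 0.2615]
tool_rot: [0.001, 0.992, 0.125, 0.002]
contact_force: [0.1, 0.2, -4.7]
gripper_width: 0.24
grasp_force: 108.5
(array([ 1.147e-01, -4.641e-01,  3.000e-04]), array([ 0.18, -0.17,  0.06]))
```

```bash
python3 -m crank '[{"delta_rot":[0,0,0],"xyz":[0.006,-0.024,0],"fingers":1},{"delta_rot":[0,0,0],"xyz":[0.017,-0.07,0],"fingers":1},{"delta_rot":[0,0,0],"xyz":[0.028,-0.115,0],"fingers":1},{"delta_rot":[0,0,0],"xyz":[0.04,-0.16,0],"fingers":1},{"delta_rot":[0,0,0],"xyz":[0.051,-0.206,0],"fingers":1},{"delta_rot":[0,0,0],"xyz":[0.062,-0.252,0],"fingers":1},{"delta_rot":[0,0,0],"xyz":[0.074,-0.298,0],"fingers":1},{"delta_rot":[0,0,0],"xyz":[0.085,-0.344,0],"fingers":1},{"delta_rot":[0,0,0],"xyz":[0.096,-0.39,0],"fingers":1},{"delta_rot":[0,0,0],"xyz":[0.108,-0.435,0],"fingers":1}]'
python3 -m crank '[{"delta_rot":[0,0,0],"xyz":[0.007,-0.029,0],"fingers":1},{"delta_rot":[0,0,0],"xyz":[0.007,-0.029,0.04],"fingers":1},{"delta_rot":[0,0,0],"xyz":[0.007,-0.029,0.085],"fingers":1},{"delta_rot":[0,0,0],"xyz":[0.007,-0.029,0.13],"fingers":1},{"delta_rot":[0,0,0],"xyz":[0.007,-0.029,0.17],"fingers":1},{"delta_rot":[0,0,0],"xyz":[0.007,-0.029,0.2],"fingers":1},{"delta_rot":[0,0,0],"xyz":[0.007,-0.029,0.215],"fingers":1},{"delta_rot":[0,0,0],"xyz":[0.007,-0.029,0.222],"fingers":1},{"delta_rot":[0,0,0],"xyz":[0.007,-0.029,0.222],"fingers":1}]'
python3 - <<'E'
from h import *
print(telemetry.get_obs()['contact_force'],go((.485,.122,.023),14.3))
E
```

```text
t: 11.2
eef_pos: [0.4825, 0.0943, 0.257]
tool_rot: [0.0, 0.992, 0.125, -0.002]
contact_force: [1.0, -0.0, -3.1]
gripper_width: 0.243
grasp_force: 108.4
t: 12.1
eef_pos: [0.4821, 0.1223, 0.0358]
tool_rot: [0.0, 0.992, 0.125, -0.002]
contact_force: [-0.4, 0.2, -3.8]
gripper_width: 0.24
grasp_force: 108.2
[-0.40272285  0.15257791 -3.83879985] (array([0.0028, 0.001 , 0.0128]), array([-0.02,  0.26,  0.09]))
```

Lowering in small steps until it touches the mat.

```bash
python3 -m crank '[{"delta_rot":[0,0,0],"xyz":[0,0,0.005],"fingers":1},{"delta_rot":[0,0,0],"xyz":[0,0,0.009],"fingers":1},{"delta_rot":[0,0,0],"xyz":[0,0,0.011],"fingers":1},{"delta_rot":[0,0,0],"xyz":[0,0,0.012],"fingers":1},{"delta_rot":[0,0,0],"xyz":[0,0,0.012],"fingers":1}]'
python3 -m crank '[{"delta_rot":[0,0,0],"xyz":[0,0,0.001],"fingers":1},{"delta_rot":[0,0,0],"xyz":[0,0,0.002],"fingers":1},{"delta_rot":[0,0,0],"xyz":[0,0,0.002],"fingers":1}]'
```

```text
t: 12.6
eef_pos: [0.4842, 0.1227, 0.0261]
tool_rot: [0.0, 0.992, 0.125, 0.0]
contact_force: [-0.6, 0.2, -4.3]
gripper_width: 0.237
grasp_force: 108.3
t: 12.9
eef_pos: [0.4841, 0.1227, 0.0239]
tool_rot: [0.0, 0.992, 0.125, -0.0]
contact_force: [-0.2, 0.2, -3.8]
gripper_width: 0.241
grasp_force: 108.3
```

```bash
python3 -m crank '[{"delta_rot":[0,0,0],"xyz":[0,0,0.001],"fingers":1},{"delta_rot":[0,0,0],"xyz":[0,0,0.0015],"fingers":1},{"delta_rot":[0,0,0],"xyz":[0,0,0.0015],"fingers":1}]'
python3 -m crank '[{"delta_rot":[0,0,0],"xyz":[0,0,0.001],"fingers":1},{"delta_rot":[0,0,0],"xyz":[0,0,0.001],"fingers":1}]'
```

```text
t: 13.2
eef_pos: [0.4841, 0.1227, 0.0224]
tool_rot: [0.0, 0.992, 0.125, -0.0]
contact_force: [-0.2, -0.6, -2.5]
gripper_width: 0.241
grasp_force: 108.4
t: 13.4
eef_pos: [0.484, 0.1227, 0.0221]
tool_rot: [0.0, 0.992, 0.125, 0.0]
contact_force: [-4.6, -1.2, 7.2]
gripper_width: 0.242
grasp_force: 110.1
```

```bash
python3 -m crank '[{"delta_rot":[0,0,0],"xyz":[0,0,-0.0005],"fingers":-1},{"delta_rot":[0,0,0],"xyz":[0,0,-0.0005],"fingers":-1},{"delta_rot":[0,0,0],"xyz":[0,0,-0.0005],"fingers":-1},{"delta_rot":[0,0,0],"xyz":[0,0,-0.0005],"fingers":-1},{"delta_rot":[0,0,0],"xyz":[0,0,-0.0005],"fingers":-1},{"delta_rot":[0,0,0],"xyz":[0,0,-0.0005],"fingers":-1},{"delta_rot":[0,0,0],"xyz":[0,0,-0.03],"fingers":-1},{"delta_rot":[0,0,0],"xyz":[0,0,-0.07],"fingers":-1},{"delta_rot":[0,0,0],"xyz":[0,0,-0.11],"fingers":-1},{"delta_rot":[0,0,0],"xyz":[0,0,-0.15],"fingers":-1}]'
python3 -m crank '[{"delta_rot":[0,0,0],"xyz":[0,0,-0.05],"fingers":-1},{"delta_rot":[0,0,0],"xyz":[0,0,-0.1],"fingers":-1},{"delta_rot":[0,0,0],"xyz":[0,0,-0.138],"fingers":-1},{"delta_rot":[0,0,0],"xyz":[0,0,-0.138],"fingers":-1}]'
python3 - <<'E'
from h import *
c=viewer.read_camera('wrist');cv2.imwrite('pics/w3.png',c['img'][:,:,::-1])
s=cut_out('wrist','mallet_head')
hs=cv2.cvtColor(c['img'],cv2.COLOR_RGB2HSV);m=cv2.inRange(hs,(18,190,120),(25,255,255));ys,xs=np.nonzero(m)
print(xs.mean(),ys.mean(),len(xs),onz(c,(xs.mean(),ys.mean()),.079))
print(go((.45,-.18,.31),-10))
E
```

```text
t: 14.4
eef_pos: [0.4837, 0.1227, 0.1729]
tool_rot: [-0.0, 0.992, 0.125, -0.0]
contact_force: [0.7, -0.6, 0.3]
gripper_width: 1.0
grasp_force: 0.0
t: 14.8
eef_pos: [0.4868, 0.1239, 0.3153]
tool_rot: [-0.001, 0.992, 0.125, 0.005]
contact_force: [0.8, -0.4, -1.0]
gripper_width: 1.001
grasp_force: 0.0
257.6271186440678 126.77401129943503 531 [0.53216504 0.13311449 0.079     ]
(array([-1.083e-01,  2.847e-01, -1.000e-04]), array([-0.  , -0.11, 24.37]))
```

View pics/w3.png

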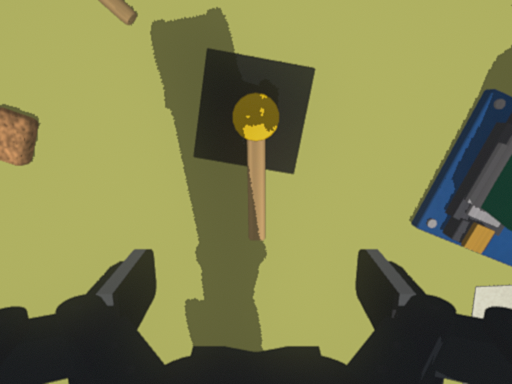

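The mallet stands upright with its head at (256,117), near the mat's centre. Next, above the last.

```bash
python3 -m crank '[{"delta_rot":[0,0,4],"xyz":[-0.01,0.03,0],"fingers":-1},{"delta_rot":[0,0,8],"xyz":[-0.025,0.075,0],"fingers":-1},{"delta_rot":[0,0,13],"xyz":[-0.04,0.12,0],"fingers":-1},{"delta_rot":[0,0,18],"xyz":[-0.055,0.165,0],"fingers":-1},{"delta_rot":[0,0,22],"xyz":[-0.07,0.21,0],"fingers":-1},{"delta_rot":[0,0,24.4],"xyz":[-0.08,0.25,0],"fingers":-1},{"delta_rot":[0,0,24.4],"xyz":[-0.085,0.28,0],"fingers":-1},{"delta_rot":[0,0,24.4],"xyz":[-0.085,0.285,0],"fingers":-1},{"delta_rot":[0,0,24.4],"xyz":[-0.085,0.285,0],"fingers":-1}]'
python3 - <<'E'
from h import *
np.set_printoptions(precision=4,suppress=True)
c=viewer.read_camera('wrist');cv2.imwrite('pics/w4.png',c['img'][:,:,::-1])
print(tool()[0],tool()[1].as_matrix()[:2,0])
print([(s['pixel'],s['score']) for s in search_frame('wrist','last_waist')])
s=cut_out('wrist','last_waist')
hs=cv2.cvtColor(c['img'],cv2.COLOR_RGB2HSV);m=cv2.inRange(hs,(60,80,20),(90,255,255))
n,l,st,ce=cv2.connectedComponentsWithStats(m);k=1+st[1:,4].argmax();ys,xs=np.nonzero(l==k)
for nm,(X,Y) in {'col':(xs,ys),**({'cut':np.nonzero(s[0]['pixels'])[::-1]} if s else {})}.items():
    P=np.array([onz(c,p,.17)[:2] for p in zip(X,Y)],np.float32);r=cv2.minAreaRect(P);print(nm,len(X),r,P.mean(0))
print('pred waist at sole',proj(c,(.553,-.18,.17)))
E
```

```text
t: 15.8
eef_pos: [0.4717, -0.175, 0.3076]
tool_rot: [-0.0, 0.996, -0.088, -0.002]
contact_force: [-0.1, 0.4, 0.4]
gripper_width: 1.001
grasp_force: 0.0
[ 0.472  -0.1736  0.3079] [ 0.9848 -0.1737]
[([252.1, 70.6], 0.69)]
col 10111 ((0.5525881052017212, -0.18570372462272644), (0.05899330601096153, 0.12096574157476425), 79.79161071777344) [ 0.5592 -0.1891]
cut 10230 ((0.5525801181793213, -0.18574272096157074), (0.05902606621384621, 0.12096767127513885), 79.79161071777344) [ 0.5588 -0.1892]
pred waist at sole [243.5701  86.1967]
```

View pics/w4.png

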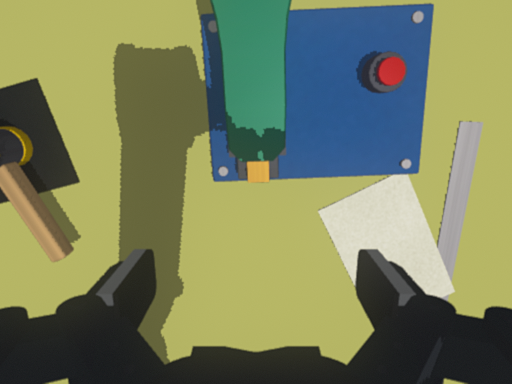

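The wrist view shows the last running down to its heel at about (258,155), with the pin down at (388,72) and the wide part running off the top. I'll slice the outline at sole height to get the waist's centreline.

```bash
python3 - <<'E'
from h import *
np.set_printoptions(precision=4,suppress=True)
c=viewer.read_camera('wrist');c2=None
hs=cv2.cvtColor(c['img'],cv2.COLOR_RGB2HSV);m=cv2.inRange(hs,(60,80,20),(90,255,255))
n,l,st,ce=cv2.connectedComponentsWithStats(m);k=1+st[1:,4].argmax()
A=[]
for v in range(0,160,12):
    x=np.nonzero(l[v]==k)[0]
    if len(x)<5: continue
    a,b=onz(c,(x[0]-.5,v),.17),onz(c,(x[-1]+.5,v),.17);M=(a+b)/2;A.append(M[:2]);print(v,M[:2],np.linalg.norm(a-b)*1e3)
A=np.array(A)
for lo,hi in((2,9),(4,12)):
    p=np.polyfit(A[lo:hi,0],A[lo:hi,1],1);print(np.degrees(np.arctan(p[0])),np.polyval(p,.553))
ys,xs=np.nonzero(l==k);print('heel',ys.max(),onz(c,(258,ys.max()),.17))
c=viewer.read_camera('top')
s=cut_out('top','last_waist')
if s:
    ys,xs=np.nonzero(s[0]['pixels']);P=np.array([onz(c,p,.17)[:2] for p in zip(xs,ys)],np.float32);print(cv2.minAreaRect(P))
    for th in(-8,-10):
        u=P@[np.cos(np.radians(th)),np.sin(np.radians(th))];print(th,u.max(),u.min(),'waist u',u.max()-.124)
print('waist from jack',onz(c,(389,202),.061))
E
```

```text
0 [ 0.6131 -0.1962] 60.673411455632035
12 [ 0.605  -0.1955] 56.65972335716708
24 [ 0.5968 -0.1945] 53.33903243078905
36 [ 0.5886 -0.193 ] 52.26664720340168
48 [ 0.5801 -0.192 ] 50.39974589140941
60 [ 0.5715 -0.1909] 50.06425495631673
72 [ 0.5627 -0.1897] 49.72276316893532
84 [ 0.5538 -0.1886] 49.3751080684441
96 [ 0.5448 -0.187 ] 49.82502750943725
108 [ 0.5355 -0.1858] 49.47192056177845
120 [ 0.5261 -0.1846] 49.11226329373714
132 [ 0.5166 -0.183 ] 47.91994855595832
144 [ 0.5068 -0.1817] 45.87079480577885
156 [ 0.4969 -0.18  ] 34.52105172851595
-7.868535155367734 -0.18830128730803755
-8.027324535072891 -0.1882755592057696
heel 161 [ 0.4929 -0.1785  0.17  ]
((0.5971596837043762, -0.19172821938991547), (0.07168799638748169, 0.16870972514152527), 81.39620208740234)
-8 0.7022965762790842 0.533836753766897 waist u 0.5782965762790842
-10 0.7059075524470909 0.536691671840538 waist u 0.5819075524470909
waist from jack [ 0.5484 -0.3418  0.061 ]
```

```bash
python3 -m crank '[{"delta_rot":[0,0,-2],"xyz":[0.045,0,0.01],"fingers":-1},{"delta_rot":[0,0,-2],"xyz":[0.088,0,0.04],"fingers":-1},{"delta_rot":[0,0,-2],"xyz":[0.088,0,0.08],"fingers":-1},{"delta_rot":[0,0,-2],"xyz":[0.088,0,0.1],"fingers":-1},{"delta_rot":[0,0,-2],"xyz":[0.088,0,0.1],"fingers":-1}]'
python3 - <<'E'
from h import *
print(go((.56,-.189,.12),-8))
E
```

```text
t: 16.6
eef_pos: [0.5572, -0.1884, 0.2059]
tool_rot: [-0.001, 0.998, -0.069, -0.003]
contact_force: [-0.2, 0.9, 0.8]
gripper_width: 0.998
grasp_force: 0.0
(array([0.0034, 0.0003, 0.0859]), array([-0.06,  0.39,  0.06]))
```

```bash
python3 -m crank '[{"delta_rot":[0,0,0],"xyz":[0.001,0,0.03],"fingers":-1},{"delta_rot":[0,0,0],"xyz":[0.001,0,0.06],"fingers":-1},{"delta_rot":[0,0,0],"xyz":[0.001,0,0.08],"fingers":-1},{"delta_rot":[0,0,0],"xyz":[0.001,0,0.087],"fingers":-1},{"delta_rot":[0,0,0],"xyz":[0.001,0,0.087],"fingers":-1}]'
python3 -m crank '[{"delta_rot":[0,0,0],"xyz":[0,0,0],"fingers":0},{"delta_rot":[0,0,0],"xyz":[0,0,0],"fingers":0.3},{"delta_rot":[0,0,0],"xyz":[0,0,0],"fingers":1},{"delta_rot":[0,0,0],"xyz":[0,0,0],"fingers":1},{"delta_rot":[0,0,0],"xyz":[0,0,0],"fingers":1},{"delta_rot":[0,0,0],"xyz":[0,0,0],"fingers":1},{"delta_rot":[0,0,0],"xyz":[0,0,0],"fingers":1},{"delta_rot":[0,0,0],"xyz":[0,0,0],"fingers":1}]' 90
```

```text
t: 17.1
eef_pos: [0.5605, -0.1897, 0.123]
tool_rot: [0.0, 0.998, -0.07, 0.0]
contact_force: [0.7, 0.6, -0.3]
gripper_width: 1.003
grasp_force: 0.0
t: 17.9
eef_pos: [0.5615, -0.1899, 0.1242]
tool_rot: [0.0, 0.998, -0.07, 0.002]
contact_force: [-0.0, 1.2, 6.9]
gripper_width: 0.588
grasp_force: 94.3
```

```bash
python3 -m crank '[{"delta_rot":[0,0,0],"xyz":[0,0,-0.003],"fingers":1},{"delta_rot":[0,0,0],"xyz":[0,0,-0.008],"fingers":1},{"delta_rot":[0,0,0],"xyz":[0,0,-0.015],"fingers":1},{"delta_rot":[0,0,0],"xyz":[0,0,-0.015],"fingers":1}]'
python3 - <<'E'
from h import *
o=telemetry.get_obs();print(o['contact_force'],o['torque'])
E
```

```text
t: 18.3
eef_pos: [0.5607, -0.1902, 0.1384]
tool_rot: [0.0, 0.998, -0.07, 0.001]
contact_force: [0.4, 0.4, -4.4]
gripper_width: 0.585
grasp_force: 93.6
[ 0.38962963  0.4275444  -4.3562832 ] [-0.03721885 -0.05804929  0.01962024]
```

The load is 4.4 N, which is the last's weight, so it is free of the tongues. Raising it the rest of the way.

```bash
python3 -m crank '[{"delta_rot":[0,0,0],"xyz":[0,0,-0.012],"fingers":1},{"delta_rot":[0,0,0],"xyz":[0,0,-0.03],"fingers":1},{"delta_rot":[0,0,0],"xyz":[0,0,-0.05],"fingers":1},{"delta_rot":[0,0,0],"xyz":[0,0,-0.068],"fingers":1},{"delta_rot":[0,0,0],"xyz":[0,0,-0.08],"fingers":1},{"delta_rot":[0,0,0],"xyz":[0,0,-0.086],"fingers":1},{"delta_rot":[0,0,0],"xyz":[0,0,-0.086],"fingers":1},{"delta_rot":[0,0,0],"xyz":[0,0,-0.086],"fingers":1},{"delta_rot":[0,0,0],"xyz":[0,0,-0.086],"fingers":1},{"delta_rot":[0,0,0],"xyz":[0,0,-0.086],"fingers":1}]'
python3 -m crank '[{"delta_rot":[0,0,0],"xyz":[0,0,0],"fingers":1},{"delta_rot":[0,0,0],"xyz":[0,0,0],"fingers":1},{"delta_rot":[0,0,0],"xyz":[0,0,0],"fingers":1},{"delta_rot":[0,0,0],"xyz":[0,0,0],"fingers":1},{"delta_rot":[0,0,0],"xyz":[0,0,0],"fingers":1}]'
python3 - <<'E'
from h import *
c=viewer.read_camera('scene');cv2.imwrite('pics/s5.png',cv2.resize(c['img'][90:290,90:330],None,fx=3,fy=3)[:,:,::-1])
E
```

```text
t: 19.3
eef_pos: [0.5597, -0.1898, 0.2226]
tool_rot: [-0.0, 0.998, -0.07, -0.001]
contact_force: [0.7, -0.3, -4.0]
gripper_width: 0.585
grasp_force: 93.9
t: 19.8
eef_pos: [0.5602, -0.1899, 0.2234]
tool_rot: [0.0, 0.998, -0.07, 0.0]
contact_force: [-0.5, -0.3, -3.5]
gripper_width: 0.584
grasp_force: 93.9
```

View pics/s5.png

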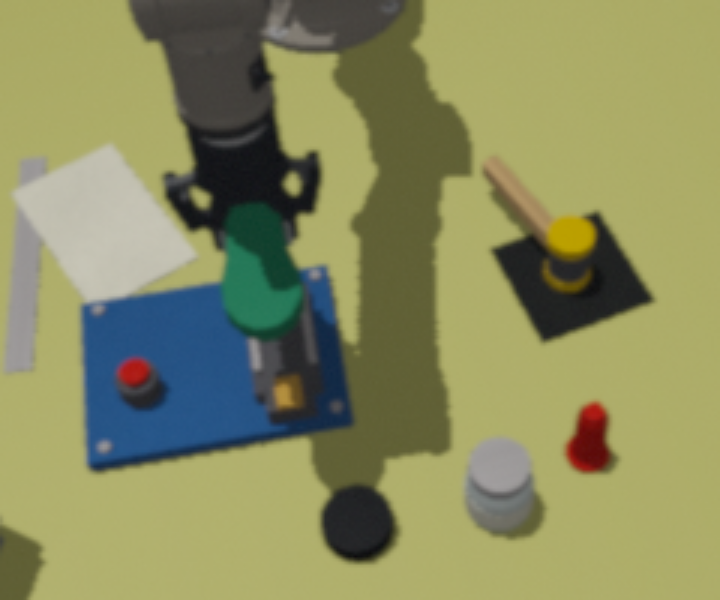

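The last is held level at crop (260,270), well above the empty seat. The pin is down, the mallet stands on its mat at (570,255), and the bystanders are in place.

```bash
python3 -c "
from station import job
print(job.hand_in())"
```

```text
the job is handed in; nothing more can be done
None
```

The job is handed in; no verdict came back: the pin was driven to its stop, the mallet stands on its mat, the last is held level and still about 10 cm above the seat, and nothing else appears to have moved.

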